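Flip a rinsed well tray over onto the draining board

ROBOT

A 7-joint arm with a two-finger parallel gripper is mounted at the origin on the work surface. World frame = base frame: x ahead of the robot, y to its left, z up, the work surface at z = 0. Lengths are in m, angles in rad, forces in N, time in s.
With the tool pointing down it reaches from about 0.425 to 0.875 m from the base axis. Payload 8.4 kg.
Tool frame: the origin (TCP) lies at the very end of the fingers, on their centre line; the grasp point (between the pads) lies 19 mm behind it; z points along the fingers, y is the direction in which the jaws open and shut (so a half turn about z gives the same grasp; the last joint's range is limited). The gripper opens to 87 mm and grips with 3 to 60 N. Pads are 19 mm wide; open, the fingers measure 117 mm over their backs; the gripper's body (75 mm by 190 mm) begins 51 mm behind the grasp point.
Start: joints at [-1.352, 0.333, 0.04, 1.465, -0.013, 1.343, -0.059], TCP at [0.203, 0.617, 0.223] pointing down, gripper open.
Joint ranges: [-2.58, 2.58], [-0.38, 2.09], [-1.3, 1.39], [0.25, 2.4], [-1.5, 4.64], [0.08, 2.09], [-2.65, 2.65]. Speed limits (rad/s): [2.22, 2.22, 2.79, 2.79, 3.14, 3.14, 3.14].

INTERFACE

Orientations are given as a unit quaternion [x, y, z, w].
In Python, from cell import manip, optics gives the robot as it stands. The module is installed in compiled form; this text tells all that it offers.
- The arm moves only by the tool play_rows, never from a script. Its argument "series" is a list of rows, each a list of 3 entries, a list of its own where there are three numbers: the shift along the world's x, y, z in mm, then the turn, a rotation vector about the world's x, y, z in rad, then the gripper's target within -1 to 1 (shut at 1, half-way at 0, fully open at -1). A call has 1 to 10 rows; each row shifts and turns the commanded pose from where the row before left it; what a row does not reach is not made up. A row lasts 1/12 s, in which the tool goes at most 41.7 mm and 7.16 degrees, less where a joint would pass 70% of its speed; a pose out of reach is approached as far as the arm can. A call with a gripper value outside its range is refused whole. The fingers move at their own pace and stop on an object; the grip force is fixed at half the most. Time passes only in rows, so rows that do not move let the fingers close. It gives the time, the measured TCP pose, the force and the opening at its end, in the units of the state.
- manip.state(): the state, without advancing time (a new reading comes with each control period).
- optics.grab_frame(name): name is "scene" or "top"; returns a dict with "img" (384x512x3 uint8, red, green, blue), "z_map" (384x512 float32, m along the optical axis (not along the pixel's ray), 0 where there is no reading), "fx", "fy", "cx", "cy" (pixels), "position" and "rotation" of the camera in the world. Camera axes: x right, y up, looking along -z (the intrinsics and any distortion apply to the point x, -y, -z); pixel columns grow to the right and rows downward; lengths in m; the calibration is good to about 2 mm. A picture is of the moment at which its call begins.
- manip.hand_in(): hands the job in, once; it reports no verdict.
Trained networks look in the newest picture that a camera, given by its name, has taken for a name from the list of things; names that differ only in an ending like _2 or _b are one class to them, and where a whole thing is asked for, a point or a joint stands for the part that bears it (a point fixed in the world has none). Each returns a list of dicts, best first, with "p" (0 to 1); they miss things now and then, are a little off and sometimes report something else, mostly with a low value. They report only what shows in the picture. A call takes as long as a camera call. They do not tell look-alikes from the thing itself.
- optics.boxes_of(query, camera): "position" ([x, y, z] in m, in world coordinates, good to about 4 mm: the middle of the surface that is visible of it).
- optics.outline_of(query, camera): "mask" (384x512 bool, what is visible of it).
The state is a dict: "clock": time; "joint_positions": joint angles; "joint_velocities": joint speeds; "joint_torque": joint torques, N m; "eef_pos": TCP position; "eef_rot": TCP orientation; "wrist_force": force on the tool from outside, world axes, zero at the start; "moment": the same for the moment, N m; "width": opening from 0.0 (shut) to 1.0 (fully open).
Only numpy, scipy, OpenCV 4.12 (cv2) and the standard library are available. Lean on these libraries where they do the work, as an engineer would, in place of code of your own. Each camera call takes 0.05 s, during which the arm holds its last target.

TASK

The rinsed white well tray stands wells-up on the bench beside the blue draining board. Without picking it up, push it with the fingertips against the board's near long edge, until its wells stop there, then tip it up on its front edge and flip it over so that it lies upside down and flat on the board to drain, wholly on it. Leave the glassware, bottles and pipette filler where they are.

Things in the scene. Friction and masses are not known exactly. Their poses are not given: they have to be found in the camera images.
- board: blue plastic draining board fixed to the bench, 10 mm high with upright sides. Origin: at bench level, middle of the long edge (300 mm) facing the tray. Its x axis points level across the board, away from the tray: the way the tray must go. The slab spans x 0 to 260, y -150 to 150 mm. An upturned beaker and a dropper bottle stand on it at x about 220 mm; the first 180 mm are free.
- tray: loose stiff white well tray, 70 to 140 g: a flat flange 100 mm (its x) by 124 mm (y), 4 mm thick, top 26 mm above the bench, standing on 12 round stubs under its wells, 20 mm across, 22 mm long, which fill x -34 to 34, y -49 to 49 mm. Origin: on the bench under its middle; z up at the start, down once flipped. Its x axis points to the board (within 0.3 rad); the stubs meet the board's edge when pushed, the front of the flange then overhanging the board by 16 mm.
- tray_mid (a point): middle of the tray's flange, half-way through its thickness (24 mm above the bench at the start; 12 mm when it lies flipped on the board)
- tray_front (a point): middle of the flange's front edge, the one nearest to the board at the start (tray x = +50 mm), half-way through its thickness
- tray_back (a point): middle of the flange's back edge, the one away from the board (tray x = -50 mm), half-way through its thickness. The flange overhangs the stubs freely by 16 mm here and at the front, its underside 22 mm above the bench: fingertips fit under it when leaned
- tray_front_left (a point): corner of the flange at the front edge, tray y = +62 mm
- tray_front_right (a point): corner of the flange at the front edge, tray y = -62 mm
- drained_beaker: upturned glass beaker draining on the board, 52 mm wide, 65 mm high; leave alone. Origin: middle of its foot
- dropper: green dropper bottle with black cap, 32 mm wide, 75 mm high, standing beyond the tray; leave alone
- dropper2: green dropper bottle with yellow cap, 32 mm wide, 75 mm high, standing on the board at its far side; leave alone
- flask: glass conical flask, 68 mm wide at the foot, 99 mm high; leave alone
- wash_bottle: white wash bottle with red cap, 60 mm wide, 160 mm high; leave alone
- beaker: upright glass beaker, 70 mm wide, 90 mm high; leave alone
- pipette_filler: red and white pipette filler lying on the bench, 155 mm long, 26 mm high; leave alone
Things that resemble listed ones, but are neither listed nor needed, are in the scene too. There is more than one size of the tray; the one meant has the size given above.

How it is judged:
On the way, in this order (a step that is already met when the one before it is completed fails the run):
1. the tray, still wells-up (tilted less than 20 degrees), has been pushed up to the board's edge: the stubs meet it, the front of the flange reaching over the board (x of tray_front in the frame of board above 0 m and z of tray_front in the frame of board below 0.033 m and angle between tray's own z axis and vertical below 0.35 rad), for 0.04 s.
2. the tray is tipped up on its front edge (within about 30 degrees of upright), that edge down near the board's edge (angle between tray's own z axis and vertical between 1.05 and 2.1 rad and x of tray_front in the frame of board between -0.02 and 0.08 m and height (world z) of tray_front below 0.04 m), for 0.04 s.
At the end, for the whole second after the job is handed in: the tray lies at rest upside down and flat (within 5 degrees) on the draining board, wholly on it (its middle 45 to 210 mm in from the edge, within 95 mm of the board's middle line), flange down on the board's top (height within 4 mm) (angle between tray's own z axis and vertical above 3.05 rad and x of tray_mid in the frame of board between 0.045 and 0.21 m and y of tray_mid in the frame of board between -0.095 and 0.095 m and z of tray_mid in the frame of board between 0.008 and 0.016 m and linear speed of tray below 0.02 m/s and angular speed of tray below 0.1 rad/s and contact force between tray and board above 0.2 N); the robot touches nothing.
It fails at once if the tray is lifted or carried: its front edge, which should stay down as the pivot, rises more than 50 mm above the bench (height (world z) of any of tray_front, tray_front_left, tray_front_right above 0.05 m).
It fails at once if the tray is lifted: its middle rises more than 90 mm above the bench (height (world z) of tray_mid above 0.09 m).
It fails at once if a bystander (beakers, dropper bottles, flask, wash bottle, pipette filler) is moved more than 20 mm or tipped (distance of any of drained_beaker, dropper, dropper2, flask, wash_bottle, beaker, pipette_filler from where it was at the start of the episode above 0.02 m or angle between any of drained_beaker, dropper, dropper2, flask, wash_bottle, beaker, pipette_filler's own z axis and vertical above 0.4 rad).
It also fails if it takes over 51 s, if anything falls off the work surface, if the arm or the gripper's body presses on something with over 40 N, if the wrist force passes 120 N, or if a joint passes its speed limit or range.

## Working session

There is one attempt and no reset: what is moved stays moved. The work goes in short steps, Python scripts to look and compute and a tool call to move; the robot and the scene stay as the last step left them, time stands still between calls to the robot, and variables do not carry over. Pictures are saved under pics/ and viewed, and the job is handed in when it is done.

Besides the shell and the picture viewer there is one more tool, called after ">>>" in YAML: its name, and indented under it one key for each argument. play_rows: Moves the arm, as the interface text tells. Its arguments: {"type":"object","properties":{"series":{"type":"array"}},"required":["series"]}

```bash
mkdir -p pics; cat > h.py <<'E'
import numpy as np, cv2
from cell import manip, optics
def cam(n):
    f=optics.grab_frame(n); return f
def save(f,name,s=1.5):
    cv2.imwrite('pics/'+name, cv2.resize(f['img'][:,:,::-1],None,fx=s,fy=s))
def pts(f):
    z=f['z_map']; h,w=z.shape; v,u=np.mgrid[:h,:w]
    p=np.stack([(u-f['cx'])/f['fx']*z,-(v-f['cy'])/f['fy']*z,-z],-1)
    R=np.array(f['rotation'])
    if R.shape!=(3,3):
        from scipy.spatial.transform import Rotation as Ro
        R=Ro.from_quat(R).as_matrix()
    P=p@R.T+np.array(f['position']); P[z==0]=np.nan
    return P
E
python3 - <<'E'
from h import *
for n in ['scene','top']:
    f=cam(n); save(f,n+'0.png'); print(n,f['position'],f['rotation'],f['fx'],f['cx'],f['cy'],[k for k in f])
    for q in ['board','tray','drained_beaker','dropper','flask','wash_bottle','beaker','pipette_filler']:
        print(q,[(np.round(d['position'],3).tolist(),round(d['p'],2)) for d in optics.boxes_of(q,n)])
s=manip.state(); print(s)
E
```

```text
scene [1.00900996 0.6784103  0.66289901] [0.15864372 0.43155478 0.83999126 0.28810994] 361.0037373688951 250.5448541549628 187.88702515281986 ['img', 'z_map', 'fx', 'fy', 'cx', 'cy', 'position', 'rotation']
board [([0.537, 0.161, 0.007], 0.92)]
tray [([0.56, -0.075, 0.023], 0.92), ([0.192, 0.327, 0.04], 0.72), ([0.39, -0.22, 0.033], 0.65), ([0.703, -0.014, 0.044], 0.18)]
drained_beaker [([0.554, 0.271, 0.064], 0.66), ([0.628, 0.44, 0.042], 0.31)]
dropper [([0.705, -0.011, 0.042], 0.77), ([0.404, 0.234, 0.054], 0.72)]
flask [([0.63, 0.439, 0.04], 0.7)]
wash_bottle [([0.417, -0.441, 0.078], 0.73)]
beaker [([0.645, -0.391, 0.06], 0.87), ([0.562, -0.078, 0.024], 0.16)]
pipette_filler [([0.451, 0.431, 0.019], 0.74)]
top [0.30931808 0.00183197 1.43375835] [ 0.04131597 -0.04163667 -0.69969816  0.71202659] 390.45603569566174 258.4159833672102 190.3181968316685 ['img', 'z_map', 'fx', 'fy', 'cx', 'cy', 'position', 'rotation']
board [([0.558, -0.075, 0.023], 0.65), ([0.499, 0.147, 0.008], 0.57)]
tray [([0.176, 0.324, 0.035], 0.96), ([0.381, -0.234, 0.035], 0.8), ([0.556, -0.076, 0.024], 0.73)]

[... 295 characters left out ...]
[-1.3521748 ,  0.3331815 ,  0.0398838 ,  1.46540332, -0.01336982,
        1.3433038 , -0.05850473]), 'joint_velocities': array([-1.10789216e-04,  2.15265632e-03,  2.58841616e-04,  1.24911360e-03,
       -4.05292064e-04,  1.91174680e-05,  1.44497772e-03]), 'joint_torque': array([ 4.12095478e-04, -6.56104302e+01,  1.33278407e+00, -4.04062843e+01,
       -6.00996497e-02,  3.47429991e-02,  3.66058066e-05]), 'eef_pos': array([0.20312693, 0.61741401, 0.22255601]), 'eef_rot': array([ 1.58249331e-01,  9.87399184e-01, -1.59449956e-05,  6.29304478e-06]), 'wrist_force': array([-0.48250815, -0.14983989,  0.16927446]), 'moment': array([-0.05687042, -0.00021751, -0.02818074]), 'width': 1.0020537436912875}
```

View pics/scene0.png

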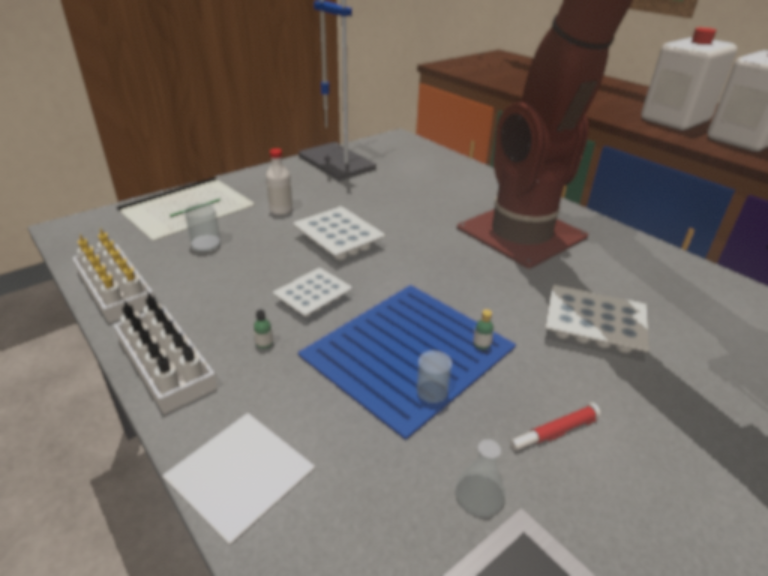

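View pics/top0.png

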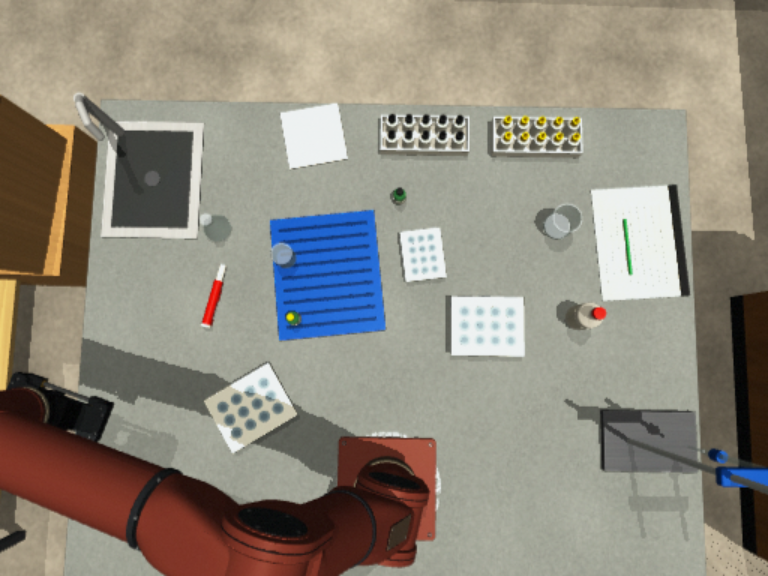

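The top view shows the small white tray at (423,255), right of the blue board, whose near edge is at about (380,275). The other two trays look larger. I'll measure all of them next.

```bash
cat > m.py <<'E'
from h import *
def trayrect(f,c=(0.556,-0.076),r=0.11,zlo=0.018,zhi=0.034):
    P=pts(f);im=f['img'].astype(int)
    m=(im.min(-1)>95)&(abs(im.max(-1)-im.min(-1))<60)&(abs(P[...,2]-(zlo+zhi)/2)<(zhi-zlo)/2)&(np.hypot(P[...,0]-c[0],P[...,1]-c[1])<r)
    q=P[m]; return q
def rect(q):
    return cv2.minAreaRect((q[:,:2]*1000).astype(np.float32))
def boardrect(f):
    P=pts(f);im=f['img'].astype(int)
    m=(im[...,2]>im[...,0]+50)&(im[...,2]>im[...,1]+30)&(abs(P[...,2]-0.008)<.015)&(abs(P[...,0]-.5)<.3)&(abs(P[...,1]-.15)<.25)
    n,l,s,_=cv2.connectedComponentsWithStats(m.astype(np.uint8)); m=l==1+np.argmax(s[1:,4])
    return P[m]
E
python3 - <<'E'
from m import *
for n in ['top','scene']:
    f=cam(n)
    q=trayrect(f); print(n,'tray',rect(q),np.median(q[:,2]),len(q))
    b=boardrect(f); print('board',rect(b),np.median(b[:,2]),len(b)); print(cv2.boxPoints(rect(b)))
    for c in [(.176,.324),(.381,-.234)]:
        q=trayrect(f,c,.13,.02,.06); print('other',rect(q),np.median(q[:,2]))
    for d in optics.outline_of('tray',n):
        P=pts(f)[d['mask']]; P=P[~np.isnan(P[:,0])]; print(d['p'],rect(P))
E
```

```text
top tray ((554.7118530273438, -80.72265625), (124.88751220703125, 100.63105010986328), 7.948051929473877) 0.026459935715131833 907
board ((505.2543029785156, 154.3676300048828), (302.9908142089844, 261.5980529785156), 6.66760778427124) 0.010521473907006751 5395
[[339.59656  266.69196 ]
 [369.97052    6.863262]
 [670.91205   42.043304]
 [640.5381   301.872   ]]
other ((181.1013641357422, 320.820068359375), (140.92529296875, 176.42822265625), 31.58734893798828) 0.03704525667834835
other ((382.2018737792969, -235.99021911621094), (175.68292236328125, 141.03897094726562), 89.89923858642578) 0.03762391539101473
0.95 ((558.4593505859375, -79.20269775390625), (126.90278625488281, 98.5815658569336), 8.035847663879395)
0.85 ((381.7298889160156, -235.51504516601562), (139.8858184814453, 174.96746826171875), 0.05191291868686676)
0.77 ((176.32400512695312, 324.369384765625), (140.62301635742188, 186.1082305908203), 31.063858032226562)
0.44 ((648.0112915039062, -427.396728515625), (76.53380584716797, 108.744384765625), 34.475807189941406)
scene tray ((554.8051147460938, -80.76100158691406), (127.
[... 190 characters left out ...]
687525666409 6506
[[343.4034   266.4092  ]
 [373.43274    8.908184]
 [669.67236   43.45517 ]
 [639.64307  300.9562  ]]
other ((182.85479736328125, 320.36529541015625), (145.13409423828125, 174.5161895751953), 31.619834899902344) 0.03590258690946374
other ((382.58233642578125, -236.99737548828125), (180.65133666992188, 146.00112915039062), 89.53366088867188) 0.03597662671479901
0.85 ((157.4858856201172, 311.4263916015625), (205.19613647460938, 182.8565216064453), 27.643449783325195)
0.7 ((362.149658203125, -270.4410400390625), (247.26414489746094, 186.9838409423828), 89.84381103515625)
0.66 ((558.1195068359375, -78.88984680175781), (123.72874450683594, 101.10858154296875), 10.436582565307617)
```

The target tray is confirmed as the 124×100 mm one, with its top at 26 mm. It sits 75 mm short of the board and is yawed 1.3° relative to it. I'll move over behind it.

>>> play_rows:
  series:
    - [[27,-22,0],[0,0,-0.04],-1]
    - [[27,-22,0],[0,0,-0.04],-1]
    - [[27,-22,0],[0,0,-0.04],-1]
    - [[27,-22,0],[0,0,-0.04],-1]
    - [[27,-22,0],[0,0,-0.04],-1]
    - [[27,-22,0],[0,0,-0.04],-1]
    - [[27,-22,0],[0,0,-0.04],-1]
    - [[27,-22,0],[0,0,-0.04],-1]
    - [[27,-22,0],[0,0,-0.04],-1]
    - [[27,-22,0],[0,0,-0.04],-1]

```text
clock: 1.93
eef_pos: [0.4743, 0.3962, 0.2228]
eef_rot: [0.352, 0.936, 0.0, 0.0]
wrist_force: [-0.2, 0.7, 0.2]
width: 1.003
```

>>> play_rows:
  series:
    - [[5,-30,0],[0,0,-0.04],-1]
    - [[5,-30,0],[0,0,-0.04],-1]
    - [[5,-30,0],[0,0,-0.04],-1]
    - [[5,-30,0],[0,0,-0.04],-1]
    - [[5,-30,0],[0,0,-0.04],-1]
    - [[5,-30,0],[0,0,-0.04],-1]
    - [[5,-30,0],[0,0,-0.04],-1]
    - [[5,-30,0],[0,0,-0.04],-1]
    - [[5,-30,0],[0,0,-0.04],-1]
    - [[5,-30,0],[0,0,-0.04],-1]

```text
clock: 2.77
eef_pos: [0.5232, 0.096, 0.2228]
eef_rot: [0.531, 0.847, 0.0, 0.0]
wrist_force: [0.5, -0.1, -0.2]
width: 1.003
```

>>> play_rows:
  series:
    - [[4,-27,-5],[0,0,-0.033],-1]
    - [[4,-27,-5],[0,0,-0.033],-1]
    - [[4,-27,-5],[0,0,-0.033],-1]
    - [[4,-27,-5],[0,0,-0.033],-1]
    - [[4,-27,-5],[0,0,-0.033],-1]
    - [[4,-27,-5],[0,0,-0.033],-1]
    - [[4,-27,-5],[0,0,-0.033],-1]
    - [[4,-27,-5],[0,0,-0.033],-1]
    - [[4,-27,-5],[0,0,-0.033],-1]
    - [[4,-27,-5],[0,0,-0.033],-1]

```text
clock: 3.6
eef_pos: [0.5633, -0.1738, 0.1725]
eef_rot: [0.663, 0.749, 0.0, 0.0]
wrist_force: [0.4, -0.0, 0.1]
width: 1.002
```

```bash
cat > b.py <<'E'
from m import *
from scipy.spatial.transform import Rotation as Ro
A=np.radians(6.66); O=np.array([.521,.0253,0]); bx=np.array([-np.sin(A),np.cos(A),0]); by=np.array([-np.cos(A),-np.sin(A),0])
B=np.stack([bx,by,[0,0,1]],1)   # columns
def tob(p): return (np.asarray(p)-O)@B
def report():
    s=manip.state(); R=Ro.from_quat(s['eef_rot']).as_matrix()
    print('t',round(s['clock'],2),'world',np.round(s['eef_pos']*1000,1),'board',np.round(tob(s['eef_pos'])*1000,1),'z_b',np.round(B.T@R[:,2],3),'y_b',np.round(B.T@R[:,1],3),'F_b',np.round(B.T@s['wrist_force'],1),'q',np.round(s['joint_positions'],2))
    return s
def goto(x,y,z,lean):
    "delta in world mm and rotvec to board-frame mm pose and lean rad"
    s=manip.state(); p=O+B@np.array([x,y,z])/1000
    Rt=np.stack([-np.array(by),np.zeros(3),np.zeros(3)],1)
    zt=np.sin(lean)*bx-np.cos(lean)*np.array([0,0,1]); R=Ro.from_quat(s['eef_rot']).as_matrix()
    yt=-by if R[:,1]@-by>0 else by
    Rt=np.stack([np.cross(yt,zt),yt,zt],1)
    print('delta mm',np.round((p-s['eef_pos'])*1000,1),'rotvec',np.round((Ro.from_matrix(Rt@R.T)).as_rotvec(),3))
E
python3 - <<'E'
from b import *
report(); goto(-190,-21,12,0)
f=cam('top'); q=trayrect(f); r=rect(q); print(r, tob([r[0][0]/1000,r[0][1]/1000,0]))
f=cam('scene'); save(f,'scene1.png')
E
```

```text
t 3.6 world [ 563.3 -173.8  172.5] board [-202.6  -18.9  172.5] z_b [ 0. -0. -1.] y_b [ 0.005 -1.     0.   ] F_b [-0.1 -0.4  0.1] q [-0.37  0.28  0.71  1.71 -0.2   1.22  0.52]
delta mm [   0.6   12.8 -160.5] rotvec [-0.     0.    -0.005]
((554.5094604492188, -80.61874389648438), (124.2218017578125, 100.1841812133789), 7.849881172180176) [-0.10909033 -0.02099916  0.        ]
```

>>> play_rows:
  series:
    - [[0,1,-20],[0,0,0],-1]
    - [[0,1,-20],[0,0,0],-1]
    - [[0,1,-20],[0,0,0],-1]
    - [[0,1,-20],[0,0,0],-1]
    - [[0,1,-20],[0,0,0],-1]
    - [[0,1,-20],[0,0,0],-1]
    - [[0,1,-20],[0,0,0],-1]
    - [[0,1,-10],[0,0,-0.005],-1]
    - [[0,1,-10],[0,0,0],-1]
    - [[0,0,0],[0,0,0],-1]

```text
clock: 4.53
eef_pos: [0.5624, -0.1626, 0.0112]
eef_rot: [0.664, 0.748, -0.001, -0.001]
wrist_force: [-1.2, -0.4, -0.3]
width: 0.996
```

```bash
python3 - <<'E'
from b import *
report(); goto(-93.5,-21,12,0)
f=cam('scene'); save(f,'scene1.png',1.5)
E
```

```text
t 4.53 world [ 562.4 -162.6   11.2] board [-191.4  -19.3   11.2] z_b [ 0.001  0.002 -1.   ] y_b [ 0.003 -1.    -0.002] F_b [-0.2  1.2 -0.3] q [-0.3   0.47  0.63  1.86 -0.34  0.92  0.6 ]
delta mm [-9.7 97.5  0.8] rotvec [-0.    -0.002 -0.003]
```

View pics/scene1.png

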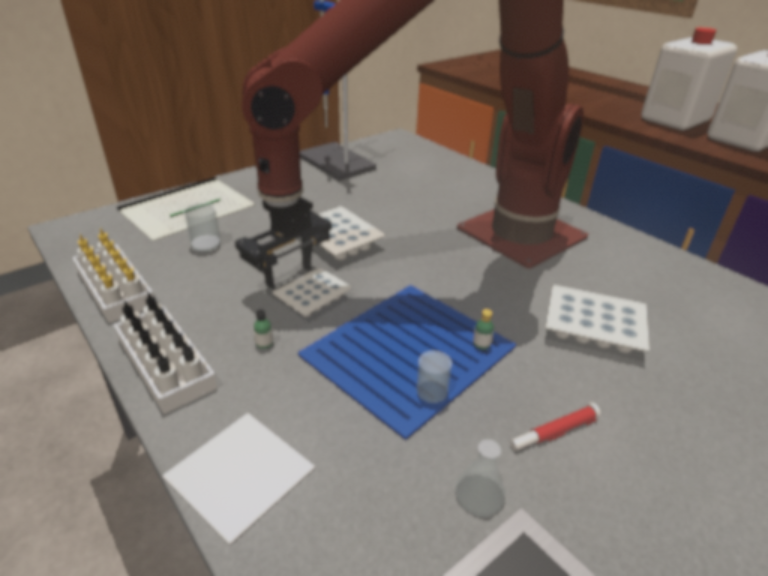

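The two fingers are spread behind the tray's back edge, at about (270,278) and (308,270). I'll push it slowly towards the board.

>>> play_rows:
  series:
    - [[-1,9,0],[0,0,0],-1]
    - [[-1,9,0],[0,0,0],-1]
    - [[-1,9,0],[0,0,0],-1]
    - [[-1,9,0],[0,0,0],-1]
    - [[-1,9,0],[0,0,0],-1]
    - [[-1,9,0],[0,0,0],-1]
    - [[-1,9,0],[0,0,0],-1]
    - [[-1,9,0],[0,0,0],-1]
    - [[-1,9,0],[0,0,0],-1]
    - [[-1,8,0],[0,0,0],-1]

```text
clock: 5.42
eef_pos: [0.553, -0.0735, 0.0125]
eef_rot: [0.664, 0.748, 0.0, -0.0]
wrist_force: [0.5, -1.6, 2.0]
width: 0.997
```

>>> play_rows:
  series:
    - [[0,2,0],[0,0,0],-1]
    - [[0,2,0],[0,0,0],-1]
    - [[0,2,0],[0,0,0],-1]
    - [[0,2,0],[0,0,0],-1]
    - [[0,0,0],[0,0,0],-1]

```text
clock: 5.83
eef_pos: [0.553, -0.0663, 0.0124]
eef_rot: [0.664, 0.748, -0.0, -0.0]
wrist_force: [0.2, 0.4, -0.6]
width: 0.997
```

```bash
python3 - <<'E'
from b import *
report()
f=cam('top'); q=trayrect(f,(.545,-.01)); r=rect(q); print(r, tob([r[0][0]/1000,r[0][1]/1000,0])); save(f,'top2.png')
P=pts(f)[trayrect and np.ones(f['z_map'].shape,bool)]
f=cam('scene'); save(f,'scene2.png',1.5); q=trayrect(f,(.545,-.01)); r=rect(q); print(r, tob([r[0][0]/1000,r[0][1]/1000,0]))
E
```

```text
t 5.83 world [553.  -66.3  12.4] board [-94.7 -21.2  12.4] z_b [ 0.  0. -1.] y_b [ 0.002 -1.    -0.   ] F_b [ 0.4 -0.3 -0.6] q [-0.48  0.41  0.62  1.93 -0.3   0.89  0.41]
((544.8643798828125, 18.153635025024414), (123.41686248779297, 55.10049819946289), 1.0609931945800781) [-0.00986587 -0.02287452  0.        ]
((550.4981689453125, -18.370925903320312), (125.49505615234375, 124.28207397460938), 7.048915386199951) [-0.04679735 -0.02423427  0.        ]
```

View pics/scene2.png

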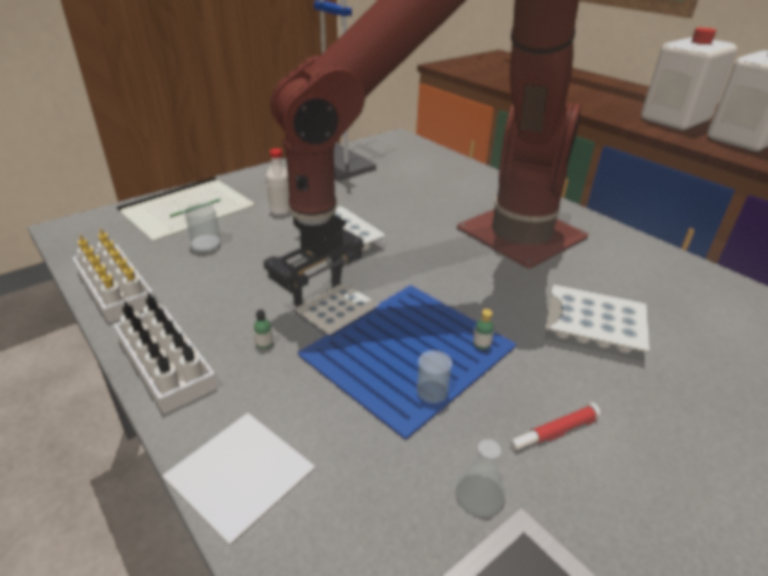

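The tray's front has reached the board edge at about (345,330), but the wrist shows no contact force yet. I'll creep on.

>>> play_rows:
  series:
    - [[0,1,0],[0,0,0],-1]
    - [[0,1,0],[0,0,0],-1]
    - [[0,0,0],[0,0,0],-1]

```text
clock: 6.18
eef_pos: [0.5531, -0.0659, 0.0126]
eef_rot: [0.665, 0.747, -0.001, 0.001]
wrist_force: [-0.0, -4.5, 0.0]
width: 1.0
```

>>> play_rows:
  series:
    - [[0,1,0],[0,0,0],-1]
    - [[0,1,0],[0,0,0],-1]
    - [[0,0,0],[0,0,0],-1]

```text
clock: 6.43
eef_pos: [0.5531, -0.0656, 0.0128]
eef_rot: [0.665, 0.747, -0.001, 0.001]
wrist_force: [-0.8, -10.3, 2.1]
width: 0.996
```

>>> play_rows:
  series:
    - [[0,1,0],[0,0,0],-1]
    - [[0,1,0],[0,0,0],-1]
    - [[0,0,0],[0,0,0],-1]

```text
clock: 6.68
eef_pos: [0.5531, -0.0654, 0.013]
eef_rot: [0.665, 0.747, -0.002, 0.002]
wrist_force: [-1.1, -14.8, 3.1]
width: 1.002
```

The stubs are seated against the edge: the TCP stopped at board x ≈ -94 with the force rising. Now I'll back off and lean the tool about 50°.

>>> play_rows:
  series:
    - [[1,-12,4],[0,0,0],-1]
    - [[1,-15,10],[0,0,0],-1]
    - [[2,-15,10],[0,0,0],-1]
    - [[0,0,0],[0.087,0.01,0],-1]
    - [[0,0,0],[0.087,0.01,0],-1]
    - [[0,0,0],[0.087,0.01,0],-1]
    - [[0,0,0],[0.087,0.01,0],-1]
    - [[0,0,0],[0.087,0.01,0],-1]

```text
clock: 7.35
eef_pos: [0.5583, -0.1041, 0.0386]
eef_rot: [0.648, 0.73, 0.148, -0.162]
wrist_force: [-0.1, -0.3, -1.8]
width: 1.0
```

>>> play_rows:
  series:
    - [[0,0,0],[0.087,0.01,0],-1]
    - [[0,0,0],[0.087,0.01,0],-1]
    - [[0,0,0],[0.087,0.01,0],-1]
    - [[0,0,0],[0.087,0.01,0],-1]
    - [[0,0,0],[0.087,0.01,0],-1]
    - [[0,0,0],[0,0,0],-1]
    - [[0,0,0],[0,0,0],-1]

```text
clock: 7.93
eef_pos: [0.5568, -0.1047, 0.0357]
eef_rot: [0.603, 0.676, 0.282, -0.315]
wrist_force: [0.7, 0.8, 0.4]
width: 1.0
```

```bash
python3 - <<'E'
from b import *
report(); goto(-105,-22,10,.873)
f=cam('top'); q=trayrect(f,(.545,-.01),.09); r=rect(q); print(r, tob([r[0][0]/1000,r[0][1]/1000,0])); save(f,'top3.png')
f=cam('scene'); save(f,'scene3.png',1.5); q=trayrect(f,(.545,-.01),.08); r=rect(q); print(r, tob([r[0][0]/1000,r[0][1]/1000,0]))
E
```

```text
t 7.93 world [ 556.8 -104.7   35.7] board [-133.3  -20.5   35.7] z_b [ 0.767 -0.003 -0.642] y_b [-0.002 -1.     0.002] F_b [ 0.7 -0.8  0.4] q [ 0.24  0.78  0.39  1.57 -0.87  1.61  1.07]
delta mm [ -1.8  28.3 -25.7] rotvec [-0.001  0.002  0.002]
((547.64404296875, -6.612979888916016), (125.355224609375, 99.79695892333984), 6.848169803619385) [-0.03478773 -0.02276306  0.        ]
((547.2609252929688, -6.328193664550781), (128.51683044433594, 102.13973999023438), 7.351480007171631) [-0.03446043 -0.02241556  0.        ]
```

View pics/scene3.png

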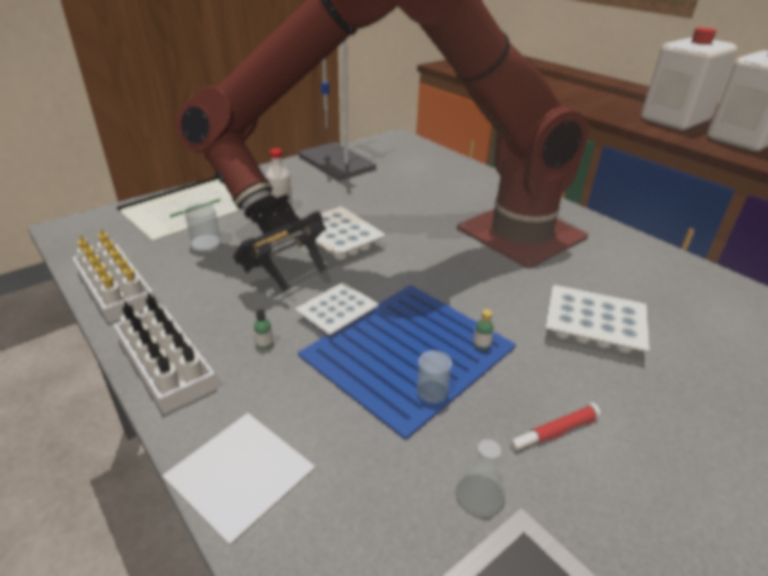

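View pics/top3.png

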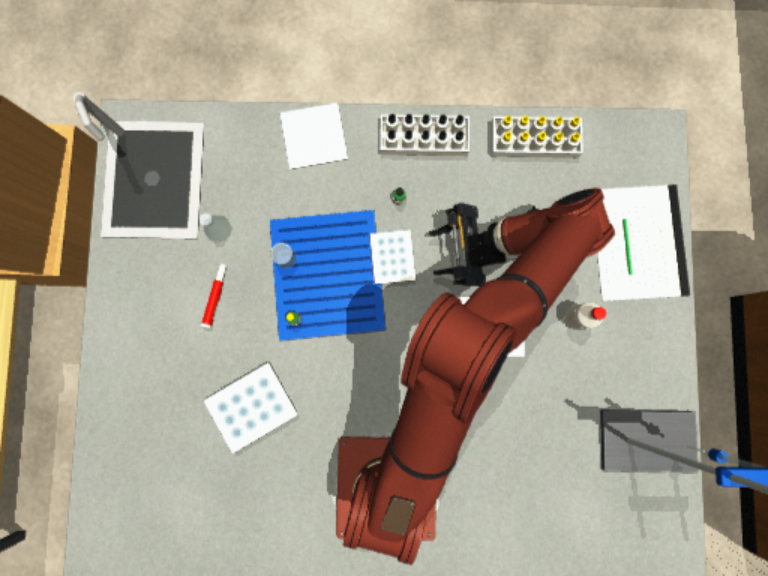

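The tray is seated squarely: middle at board x -34.5, y -22.5, with its front over the board at (375,255) in the top view. The leaned gripper clears everything. I'll lower it and slide the tips under the back flange.

>>> play_rows:
  series:
    - [[0,5,-5],[0,0,0],-1]
    - [[0,5,-5],[0,0,0],-1]
    - [[-1,6,-5],[0,0,0],-1]
    - [[-1,6,-5],[0,0,0],-1]
    - [[0,6,-5],[0,0,0],-1]
    - [[0,0,0],[0,0,0],-1]
    - [[0,0,0],[0,0,0],-1]

```text
clock: 8.62
eef_pos: [0.5549, -0.0737, 0.0113]
eef_rot: [0.601, 0.677, 0.283, -0.316]
wrist_force: [-0.0, -0.6, -0.4]
width: 0.999
```

```bash
python3 - <<'E'
from b import *
report(); goto(-87,-22,9.5,.873)
E
```

```text
t 8.62 world [554.9 -73.7  11.3] board [-102.3  -22.2   11.3] z_b [ 0.768 -0.    -0.64 ] y_b [ 0.002 -1.     0.002] F_b [-0.6  0.1 -0.4] q [ 0.21  0.79  0.38  1.62 -0.9   1.55  1.08]
delta mm [-1.9 15.2 -1.8] rotvec [-0.004  0.002 -0.002]
```

>>> play_rows:
  series:
    - [[-1,4,-1],[0,0,0],-1]
    - [[0,4,-1],[0,0,0],-1]
    - [[-1,4,0],[0,0,0],-1]
    - [[0,3,0],[0,0,0],-1]
    - [[0,0,0],[0,0,0],-1]

```text
clock: 9.03
eef_pos: [0.5531, -0.0586, 0.0098]
eef_rot: [0.601, 0.677, 0.283, -0.316]
wrist_force: [-0.8, 0.2, 0.5]
width: 1.002
```

```bash
python3 - <<'E'
from b import *
report()
E
```

```text
t 9.03 world [553.1 -58.6   9.8] board [-87.1 -22.2   9.8] z_b [ 0.768 -0.001 -0.64 ] y_b [ 0.001 -1.     0.003] F_b [0.3 0.7 0.5] q [ 0.19  0.78  0.37  1.64 -0.9   1.53  1.08]
```

```bash
cat > plan.py <<'E'
from b import *
def tcp(phi,s=6.0,Fx=25.,Fz=10.):
    ph=np.radians(phi)
    th=np.radians(np.interp(phi,[0,40,90,115],[50,50,20,8]))
    if phi<=32: E=np.array([-84.5*np.cos(ph)+22*np.sin(ph),22*np.cos(ph)+84.5*np.sin(ph)])
    else: E=np.array([Fx-100*np.cos(ph),Fz+100*np.sin(ph)])
    if np.pi/2-ph>th: L=E+s*np.array([np.sin(th),-np.cos(th)])
    else: L=E+s*np.array([np.cos(ph),-np.sin(ph)])
    return L-9.5*np.array([np.cos(th),np.sin(th)]),np.degrees(th)
E
python3 - <<'E'
from plan import *
p0,t0=tcp(0)
for phi in range(0,124,4):
    p,t=tcp(phi); d=p-p0; w=bx*d[0]
    print(phi,np.round(p,1),round(t,1),'d world',np.round([w[0],w[1],d[1]],1),'dlean',round(np.radians(t-t0),3)); p0,t0=p,t
E
```

```text
0 [-86.   10.9] 50.0 d world [-0.  0.  0.] dlean 0.0
4 [-84.3  16.7] 50.0 d world [-0.2  1.7  5.8] dlean 0.0
8 [-82.1  22.4] 50.0 d world [-0.2  2.1  5.7] dlean 0.0
12 [-79.6  28. ] 50.0 d world [-0.3  2.5  5.5] dlean 0.0
16 [-76.7  33.3] 50.0 d world [-0.3  2.9  5.4] dlean 0.0
20 [-73.4  38.4] 50.0 d world [-0.4  3.3  5.1] dlean 0.0
24 [-69.8  43.3] 50.0 d world [-0.4  3.6  4.9] dlean 0.0
28 [-65.8  48. ] 50.0 d world [-0.5  3.9  4.6] dlean 0.0
32 [-61.5  52.3] 50.0 d world [-0.5  4.2  4.3] dlean 0.0
36 [-57.4  57.6] 50.0 d world [-0.5  4.1  5.3] dlean 0.0
40 [-53.1  63.1] 50.0 d world [-0.5  4.3  5.5] dlean 0.0
44 [-49.   68.3] 47.6 d world [-0.5  4.1  5.1] dlean -0.042
48 [-44.6  73.1] 45.2 d world [-0.5  4.4  4.8] dlean -0.042
52 [-39.8  77.6] 42.8 d world [-0.6  4.7  4.5] dlean -0.042
56 [-34.8  81.8] 40.4 d world [-0.6  5.   4.2] dlean -0.042
60 [-29.5  85.6] 38.0 d world [-0.6  5.3  3.8] dlean -0.042
64 [-23.9  89. ] 35.6 d world [-0.6  5.5  3.4] dlean -0.042
68 [-18.2  92. ] 33.2 d world [-0.7  5.7  3. ] dlean -0.042
72 [-12.2  94.5] 30.8 d world [-0.7  5.9  2.6] dlean -0.042
76 [-6.1 96.7] 28.4 d world [-0.7  6.1  2.2] dlean -0.042
80 [ 0.1 98.4] 26.0 d world [-0.7  6.2  1.7] dlean -0.042
84 [ 6.5 99.7] 23.6 d world [-0.7  6.3  1.3] dlean -0.042
88 [ 12.9 100.5] 21.2 d world [-0.7  6.4  0.8] dlean -0.042
92 [ 19.3 100.8] 19.0 d world [-0.7  6.4  0.3] dlean -0.038
96 [ 25.7 100.7] 17.1 d world [-0.7  6.4 -0.2] dlean -0.034
100 [ 32.2 100.1] 15.2 d world [-0.7  6.4 -0.6] dlean -0.034
104 [38.5 99. ] 13.3 d world [-0.7  6.3 -1.1] dlean -0.034
108 [44.7 97.5] 11.4 d world [-0.7  6.2 -1.5] dlean -0.034
112 [50.8 95.6] 9.4 d world [-0.7  6.1 -1.9] dlean -0.034
116 [56.8 93.2] 8.0 d world [-0.7  5.9 -2.4] dlean -0.025
120 [62.6 90.1] 8.0 d world [-0.7  5.8 -3.1] dlean 0.0
```

>>> play_rows:
  series:
    - [[0,1,3],[0,0,0],-1]
    - [[0,1,3],[0,0,0],-1]
    - [[0,1,3],[0,0,0],-1]
    - [[0,1,3],[0,0,0],-1]
    - [[0,1,3],[0,0,0],-1]
    - [[0,1,3],[0,0,0],-1]
    - [[-1,2,3],[0,0,0],-1]
    - [[0,2,3],[0,0,0],-1]
    - [[0,0,0],[0,0,0],-1]

```text
clock: 9.78
eef_pos: [0.5524, -0.0491, 0.0343]
eef_rot: [0.601, 0.677, 0.283, -0.316]
wrist_force: [-0.7, -0.5, 0.6]
width: 1.0
```

```bash
cat > look.py <<'E'
from b import *
import sys
def look(tag,crop=True):
    report()
    for n in ['scene','top']:
        f=cam(n); P=pts(f); im=f['img'].astype(int)
        Q=(P-O)@B
        m=(im.min(-1)>80)&(im.max(-1)-im.min(-1)<60)&(Q[...,0]>-.12)&(Q[...,0]<.17)&(abs(Q[...,1]+.022)<.07)&(Q[...,2]>.016)
        q=Q[m]; q=q[~np.isnan(q[:,0])]
        if len(q)>50:
            c=np.median(q,0); 
            for _ in range(4):
                c=q.mean(0); u,s,v=np.linalg.svd(q-c,full_matrices=False); nn=v[2]*np.sign(v[2][2]+1e-9); d=abs((q-c)@nn); q=q[d<max(.004,np.median(d)*2.5)]
            print(n,len(q),'normal',np.round(nn,2),'tilt about y deg',round(np.degrees(np.arctan2(nn[0],nn[2])),1),'ranges',np.round(np.percentile(q,[1,99],axis=0)*1000,0).tolist())
        if n=='scene':
            cv2.imwrite('pics/'+tag+'.png',cv2.resize(f['img'][150:320,120:360,::-1],None,fx=3,fy=3,interpolation=cv2.INTER_CUBIC))
        else: cv2.imwrite('pics/'+tag+'t.png',cv2.resize(f['img'][100:260,170:340,::-1],None,fx=3,fy=3,interpolation=cv2.INTER_CUBIC))
look(sys.argv[1])
E
python3 look.py l1
```

```text
t 9.78 world [552.4 -49.1  34.3] board [-77.6 -22.5  34.3] z_b [ 0.768 -0.002 -0.64 ] y_b [ 0.001 -1.     0.004] F_b [-0.4  0.7  0.6] q [ 0.17  0.73  0.37  1.66 -0.9   1.54  1.05]
scene 1179 normal [0.31 0.   0.95] tilt about y deg 18.0 ranges [[-76.0, -86.0, 18.0], [19.0, 38.0, 50.0]]
top 732 normal [0.31 0.   0.95] tilt about y deg 18.2 ranges [[-76.0, -83.0, 19.0], [18.0, 38.0, 53.0]]
```

View pics/l1.png

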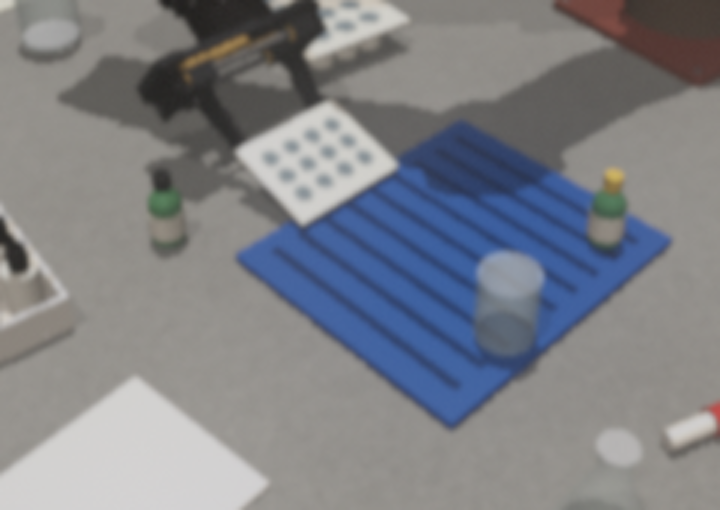

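The tray is tilted 18° as modelled, with its front still over the board edge. I'll go on to about 40°.

>>> play_rows:
  series:
    - [[0,3,4],[0,0,0],-1]
    - [[-1,3,4],[0,0,0],-1]
    - [[0,3,4],[0,0,0],-1]
    - [[-1,4,4],[0,0,0],-1]
    - [[0,4,4],[0,0,0],-1]
    - [[-1,4,5],[0,0,0],-1]
    - [[0,3,4],[0,0,0],-1]
    - [[0,0,0],[0,0,0],-1]

```text
clock: 10.55
eef_pos: [0.5494, -0.0246, 0.0637]
eef_rot: [0.601, 0.677, 0.283, -0.316]
wrist_force: [0.2, -0.4, 0.6]
width: 0.997
```

```bash
python3 look.py l2
```

```text
t 10.55 world [549.4 -24.6  63.7] board [-52.9 -22.4  63.7] z_b [ 0.768 -0.001 -0.64 ] y_b [ 0.002 -1.     0.004] F_b [-0.4 -0.1  0.6] q [ 0.14  0.66  0.37  1.69 -0.9   1.54  1.  ]
scene 1218 normal [0.69 0.01 0.73] tilt about y deg 43.2 ranges [[-52.0, -85.0, 17.0], [16.0, 37.0, 80.0]]
top 607 normal [0.69 0.   0.72] tilt about y deg 43.8 ranges [[-52.0, -84.0, 18.0], [17.0, 38.0, 83.0]]
```

View pics/l2.png

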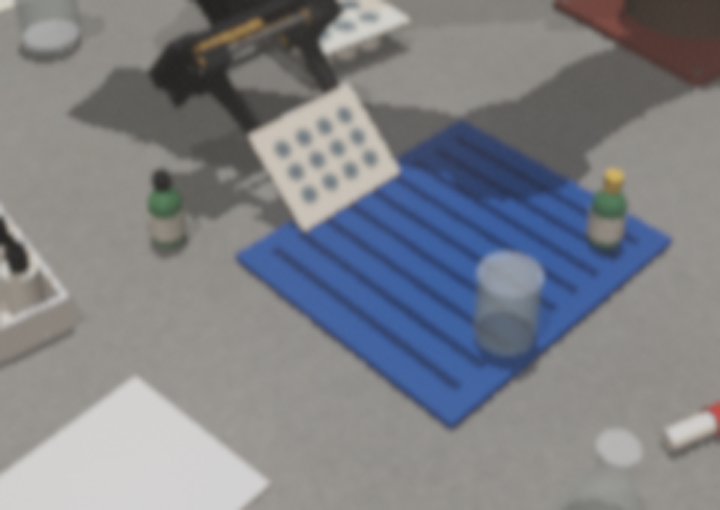

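```bash
python3 - <<'E'
from plan import *
p0,t0=np.array([-52.9,63.7]),50.
for phi in range(48,124,4):
    p,t=tcp(phi,s=8.,Fx=18.,Fz=10.); d=p-p0; w=bx*d[0]
    print(phi,np.round(p,1),round(t,1),'d world',np.round([w[0],w[1],d[1]],1),'dlean',round(np.radians(t-t0),3)); p0,t0=p,t
E
```

```text
48 [-50.3  71.6] 45.2 d world [-0.3  2.6  7.9] dlean -0.084
52 [-45.6  76. ] 42.8 d world [-0.5  4.6  4.4] dlean -0.042
56 [-40.7  80.1] 40.4 d world [-0.6  4.9  4.1] dlean -0.042
60 [-35.5  83.8] 38.0 d world [-0.6  5.2  3.7] dlean -0.042
64 [-30.1  87.2] 35.6 d world [-0.6  5.4  3.3] dlean -0.042
68 [-24.4  90.1] 33.2 d world [-0.7  5.6  2.9] dlean -0.042
72 [-18.6  92.6] 30.8 d world [-0.7  5.8  2.5] dlean -0.042
76 [-12.6  94.7] 28.4 d world [-0.7  5.9  2.1] dlean -0.042
80 [-6.5 96.4] 26.0 d world [-0.7  6.1  1.7] dlean -0.042
84 [-0.3 97.7] 23.6 d world [-0.7  6.2  1.3] dlean -0.042
88 [ 5.9 98.5] 21.2 d world [-0.7  6.2  0.8] dlean -0.042
92 [12.2 98.8] 19.0 d world [-0.7  6.3  0.3] dlean -0.038
96 [18.5 98.7] 17.1 d world [-0.7  6.3 -0.1] dlean -0.034
100 [24.8 98.1] 15.2 d world [-0.7  6.2 -0.6] dlean -0.034
104 [31.  97.1] 13.3 d world [-0.7  6.2 -1. ] dlean -0.034
108 [37.1 95.6] 11.4 d world [-0.7  6.1 -1.5] dlean -0.034
112 [43.1 93.7] 9.4 d world [-0.7  5.9 -1.9] dlean -0.034
116 [48.9 91.4] 8.0 d world [-0.7  5.8 -2.4] dlean -0.025
120 [54.6 88.4] 8.0 d world [-0.7  5.6 -3. ] dlean 0.0
```

At 43° the front edge is on the board near x ≈ 17 mm, so I've replanned from there. Continuing to about 68°.

>>> play_rows:
  series:
    - [[0,1,4],[-0.042,-0.005,0],-1]
    - [[0,2,4],[-0.042,-0.005,0],-1]
    - [[-1,5,4],[-0.042,-0.005,0],-1]
    - [[-1,5,4],[-0.042,-0.005,0],-1]
    - [[0,5,4],[-0.042,-0.005,0],-1]
    - [[-1,5,3],[-0.042,-0.005,0],-1]
    - [[0,6,3],[-0.042,-0.005,0],-1]
    - [[0,0,0],[0,0,0],-1]

```text
clock: 11.32
eef_pos: [0.5467, 0.0059, 0.0901]
eef_rot: [0.635, 0.718, 0.191, -0.212]
wrist_force: [0.8, 0.4, 0.4]
width: 0.996
```

```bash
python3 look.py l3
```

```text
t 11.32 world [546.7   5.9  90.1] board [-22.2 -23.3  90.1] z_b [ 0.547 -0.002 -0.837] y_b [ 0.005 -1.     0.006] F_b [ 0.3 -0.9  0.4] q [-0.1   0.43  0.44  1.8  -0.72  1.31  0.78]
scene 1215 normal [0.9  0.01 0.44] tilt about y deg 63.9 ranges [[-104.0, -85.0, 18.0], [20.0, 37.0, 275.0]]
top 372 normal [0.91 0.01 0.41] tilt about y deg 65.8 ranges [[-100.0, -81.0, 18.0], [21.0, 39.0, 282.0]]
```

View pics/l3.png

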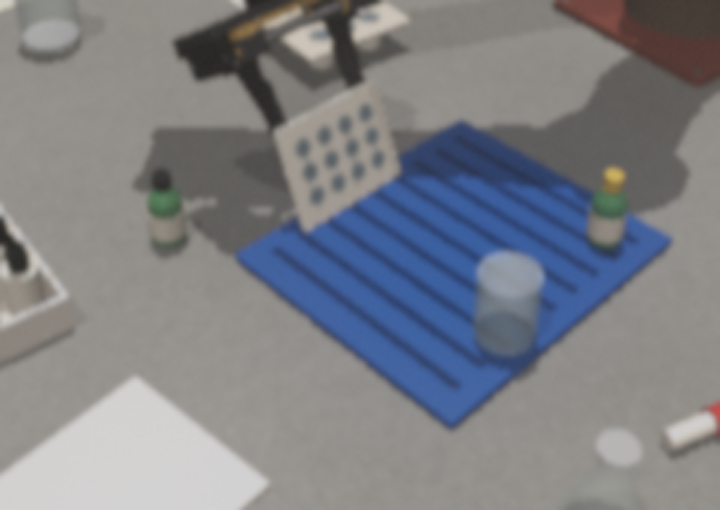

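About 67° now, with the front edge still on the board near its edge. I'll go on to about 90°.

```bash
sed -i 's/(Q\[...,2\]>.016)/(Q[...,2]>.016)\&(Q[...,2]<.12)/; s/Q\[...,0\]>-.12/Q[...,0]>-.03/' look.py
```

>>> play_rows:
  series:
    - [[-1,6,2],[-0.042,-0.005,0],-1]
    - [[0,6,2],[-0.042,-0.005,0],-1]
    - [[-1,6,2],[-0.042,-0.005,0],-1]
    - [[-1,6,1],[-0.042,-0.005,0],-1]
    - [[0,6,1],[-0.042,-0.005,0],-1]
    - [[-1,4,1],[-0.03,-0.004,0],-1]
    - [[0,0,0],[0,0,0],-1]

```text
clock: 12.0
eef_pos: [0.5418, 0.0388, 0.0974]
eef_rot: [0.654, 0.738, 0.113, -0.125]
wrist_force: [0.4, -0.1, 0.4]
width: 0.999
```

```bash
python3 look.py l4
```

```text
t 12.0 world [541.8  38.8  97.4] board [ 11.  -22.3  97.4] z_b [ 0.332 -0.001 -0.943] y_b [ 0.004 -1.     0.003] F_b [-0.1 -0.4  0.4] q [-0.32  0.3   0.46  1.87 -0.51  1.14  0.49]
scene 915 normal [-1.    0.    0.01] tilt about y deg -89.7 ranges [[21.0, -85.0, 17.0], [25.0, 37.0, 110.0]]
top 67 normal [-0.94  0.    0.35] tilt about y deg -69.6 ranges [[2.0, -80.0, 62.0], [23.0, 37.0, 115.0]]
```

View pics/l4.png

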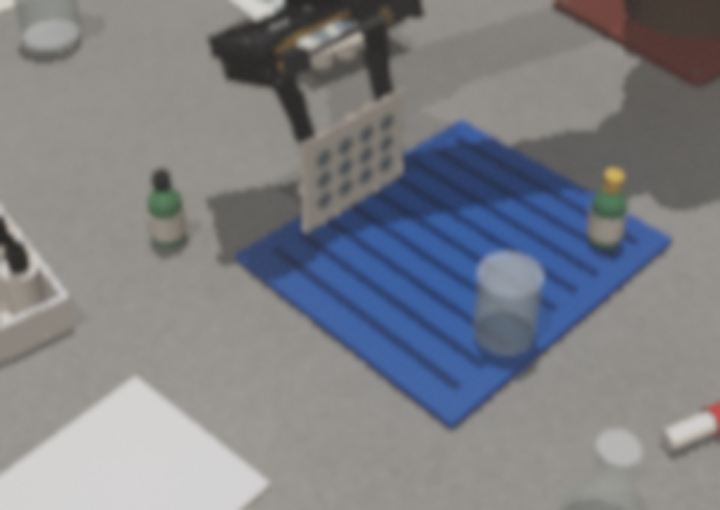

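The tray is upright at 90°, front edge at x ≈ 21–25 mm on the board. I'll push it past balance.

>>> play_rows:
  series:
    - [[-1,5,0],[-0.034,-0.004,0],-1]
    - [[0,5,0],[-0.034,-0.004,0],-1]
    - [[-1,5,-1],[-0.034,-0.004,0],-1]
    - [[-1,5,-1],[-0.034,-0.004,0],-1]
    - [[0,5,-1],[-0.034,-0.004,0],-1]
    - [[-1,5,-2],[-0.02,-0.002,0],-1]

```text
clock: 12.6
eef_pos: [0.54, 0.0671, 0.095]
eef_rot: [0.663, 0.745, 0.051, -0.053]
wrist_force: [-9.1, 2.4, 30.9]
width: 0.997
```

```bash
python3 look.py l5
```

```text
t 12.6 world [540.   67.1  95. ] board [ 39.3 -23.7  95. ] z_b [ 0.147 -0.006 -0.989] y_b [ 0.001 -1.     0.006] F_b [ 3.4  8.7 30.9] q [-0.5   0.24  0.45  1.9  -0.29  1.05  0.21]
scene 572 normal [-0.94 -0.    0.33] tilt about y deg -70.9 ranges [[25.0, -87.0, 18.0], [56.0, 36.0, 105.0]]
```

View pics/l5.png

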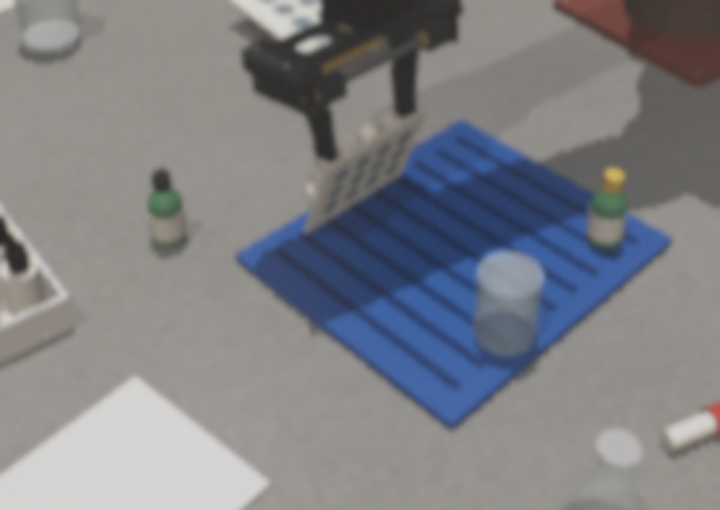

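The tray is at 109°, but the tips are now pressing down on the stubs (31 N). I'll ease up while still pushing forward.

>>> play_rows:
  series:
    - [[0,0,3],[0,0,0],-1]
    - [[0,0,3],[0,0,0],-1]
    - [[0,0,2],[0,0,0],-1]

```text
clock: 12.95
eef_pos: [0.5381, 0.0658, 0.1002]
eef_rot: [0.663, 0.745, 0.049, -0.054]
wrist_force: [0.5, -0.0, -0.3]
width: 1.0
```

```bash
python3 look.py l6
```

```text
t 12.95 world [538.1  65.8 100.2] board [ 38.2 -21.6 100.2] z_b [ 0.146 -0.001 -0.989] y_b [ 0.    -1.     0.002] F_b [-0.1 -0.5 -0.3] q [-0.5   0.23  0.46  1.89 -0.29  1.06  0.2 ]
scene 486 normal [-0.93  0.02  0.36] tilt about y deg -68.8 ranges [[26.0, -86.0, 18.0], [64.0, 36.0, 102.0]]
top 154 normal [-0.83  0.    0.56] tilt about y deg -55.6 ranges [[64.0, -82.0, 74.0], [79.0, 39.0, 99.0]]
```

View pics/l6.png

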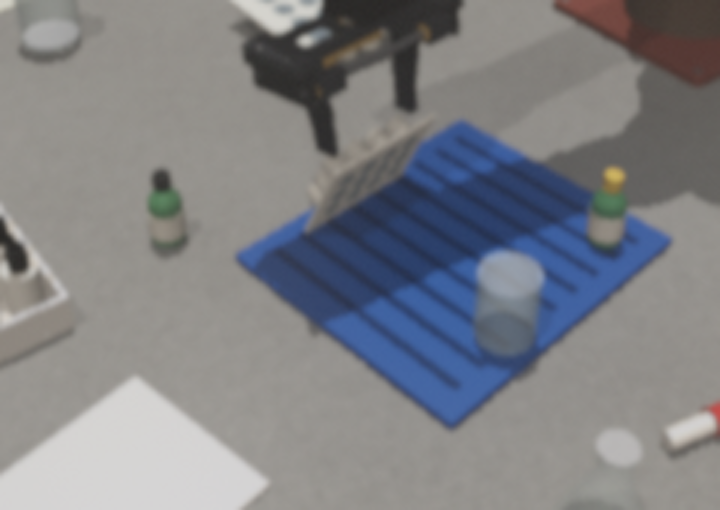

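The tray is falling forward on its own. I'll hold and let it settle.

>>> play_rows:
  series:
    - [[0,0,3],[0,0,0],-1]
    - [[0,0,3],[0,0,0],-1]
    - [[0,0,0],[0,0,0],-1]
    - [[0,0,0],[0,0,0],-1]
    - [[0,0,0],[0,0,0],-1]
    - [[0,0,0],[0,0,0],-1]

```text
clock: 13.55
eef_pos: [0.538, 0.0675, 0.1065]
eef_rot: [0.662, 0.746, 0.05, -0.054]
wrist_force: [0.1, 0.2, 0.9]
width: 1.0
```

```bash
python3 look.py l7
```

```text
t 13.55 world [538.   67.5 106.5] board [ 39.9 -21.8 106.5] z_b [ 0.146 -0.002 -0.989] y_b [ 0.003 -1.     0.003] F_b [ 0.2 -0.1  0.9] q [-0.51  0.23  0.46  1.89 -0.28  1.07  0.2 ]
scene 558 normal [ 0.05 -0.01  1.  ] tilt about y deg 2.9 ranges [[44.0, -72.0, 24.0], [108.0, 21.0, 37.0]]
top 212 normal [0.32 0.02 0.95] tilt about y deg 18.9 ranges [[68.0, -69.0, 16.0], [122.0, 36.0, 41.0]]
```

View pics/l7.png

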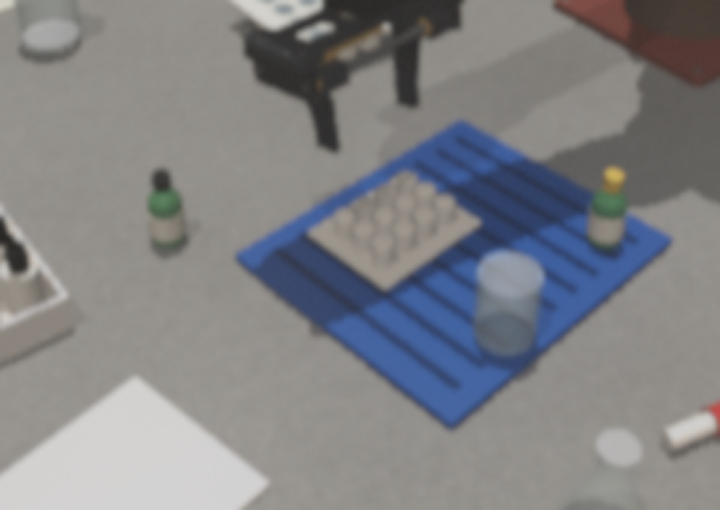

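The tray has flipped and lies stubs-up on the board, with its middle at x of roughly 75 mm. I'll back the arm away and verify.

>>> play_rows:
  series:
    - [[2,-15,15],[0,0,0],-1]
    - [[2,-15,15],[0,0,0],-1]
    - [[2,-15,15],[0,0,0],-1]
    - [[2,-20,15],[0,0,0],-1]
    - [[2,-20,10],[0,0,0],-1]
    - [[2,-20,10],[0,0,0],-1]
    - [[2,-20,0],[0,0,0],-1]
    - [[0,0,0],[0,0,0],-1]
    - [[0,0,0],[0,0,0],-1]

```text
clock: 14.4
eef_pos: [0.5521, -0.0587, 0.1865]
eef_rot: [0.663, 0.745, 0.05, -0.054]
wrist_force: [-0.5, 1.3, 0.0]
width: 0.997
```

```bash
python3 - <<'E'
from b import *
report()
for n in ['scene','top']:
    f=cam(n); P=pts(f); im=f['img'].astype(int); Q=(P-O)@B
    white=(im.min(-1)>95)&(im.max(-1)-im.min(-1)<70)&(Q[...,0]>-.03)&(Q[...,0]<.17)&(abs(Q[...,1]+.022)<.09)&(Q[...,2]>.005)
    q=Q[white]; print(n,rect(q),np.percentile(q,[1,50,99],axis=0).round(3).tolist())
    for lo,hi in [(.009,.02),(.03,.042)]:
        t=q[(q[:,2]>lo)&(q[:,2]<hi)]
        if len(t)>20:
            A_=np.c_[t[:,:2],np.ones(len(t))]; c=np.linalg.lstsq(A_,t[:,2],rcond=None)[0]; print('z',np.median(t[:,2]),'slopes deg',np.degrees(c[:2]),len(t))
    save(f,n+'9.png')
    for qn in ['drained_beaker','dropper','flask','wash_bottle','beaker','pipette_filler']:
        print(qn,[(np.round(d['position'],3).tolist(),round(d['p'],2)) for d in optics.boxes_of(qn,n)][:2])
E
```

```text
t 14.4 world [552.1 -58.7 186.5] board [-87.1 -21.1 186.5] z_b [ 0.146 -0.003 -0.989] y_b [ 0.    -1.     0.003] F_b [1.3 0.3 0. ] q [-0.36  0.21  0.55  1.75 -0.26  1.27  0.39]
scene ((73.39120483398438, -20.651031494140625), (141.9142303466797, 166.83889770507812), 81.94510650634766) [[0.019, -0.087, 0.008], [0.086, -0.038, 0.019], [0.127, 0.047, 0.037]]
z 0.013182077956421567 slopes deg [-0.04406599 -0.20441234] 609
z 0.03457602661534859 slopes deg [-0.11781457  0.24017468] 420
drained_beaker [([0.556, 0.27, 0.061], 0.82), ([0.452, 0.433, 0.015], 0.62)]
dropper [([0.705, -0.014, 0.044], 0.82), ([0.404, 0.233, 0.052], 0.76)]
flask [([0.63, 0.437, 0.042], 0.59), ([0.545, 0.113, 0.025], 0.4)]
wash_bottle [([0.418, -0.447, 0.126], 0.67)]
beaker [([0.645, -0.389, 0.061], 0.82)]
pipette_filler [([0.448, 0.432, 0.015], 0.98)]
top ((50.40912628173828, -17.37450408935547), (152.62388610839844, 166.35494995117188), 1.9281256198883057) [[-0.017, -0.086, 0.006], [0.074, -0.023, 0.017], [0.124, 0.039, 0.042]]
z 0.014610695334494217 slopes deg [-0.26544686  0.32612026] 566
z 0.036156665420013834 slopes deg [-0.64593912  0.0123315 ] 271
drained_beaker [([0.537, 0.251, 0.079], 0.79)]
dropper [([0.388, 0.223, 0.06], 0.64), ([0.69, -0.018, 0.048], 0.6)]
flask [([0.607, 0.418, 0.036], 0.81)]
wash_bottle [([0.408, -0.448, 0.104], 0.86)]
beaker [([0.642, -0.418, 0.042], 0.91)]
pipette_filler [([0.443, 0.422, 0.019], 0.68), ([0.69, -0.017, 0.048], 0.2)]
```

View pics/top9.png

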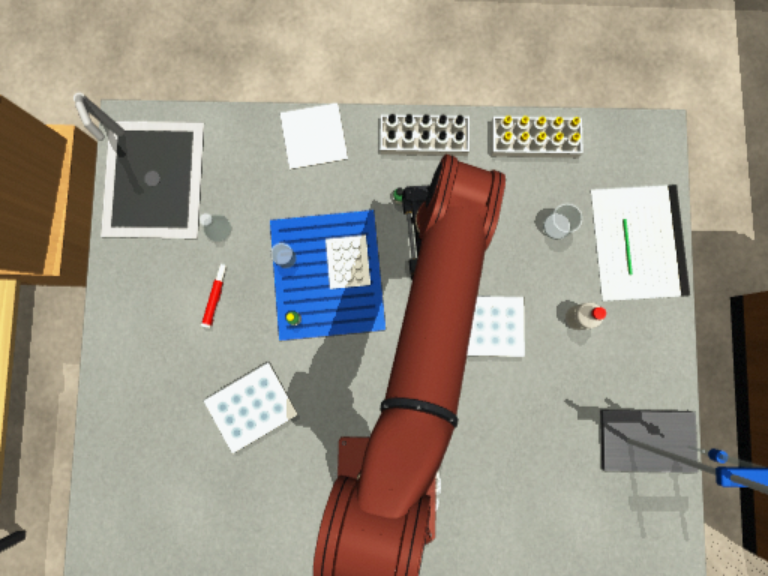

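View pics/scene9.png

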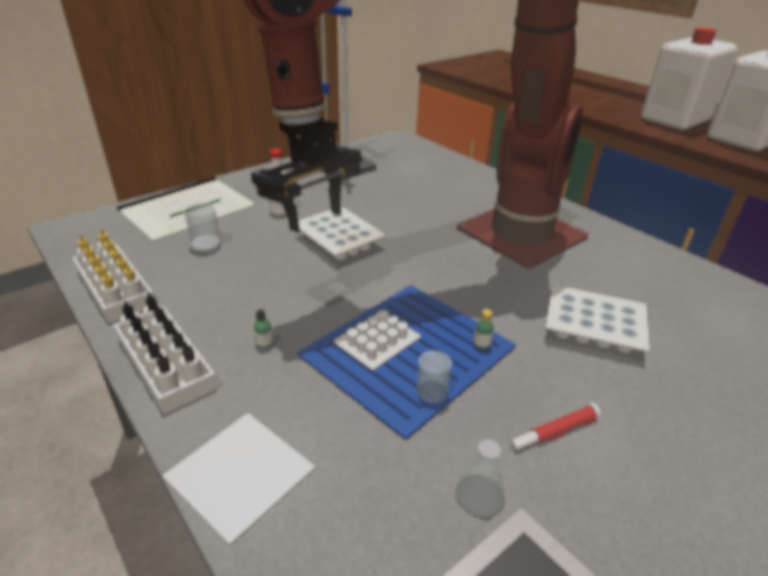

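In the top view the tray lies stubs-up at (348,262), well inside the board, and flat to about 0.3° with its flange top at 13–14.6 mm. Every bystander is where it started and the arm is clear, so I'm handing in.

```bash
python3 -c "
from cell import manip
print(manip.hand_in())"
```

```text
the job is handed in; nothing more can be done
None
```

The tray now lies upside down and flat on the draining board, and I handed the job in at 14.5 s of the 51 s allowed. The hand-in gave no verdict, so what follows rests on my own checks.

**What I did:** I pushed the tray with the spread fingertips until its stubs stopped at the board's edge. Then I leaned the tool 50°, slid the tips under the back flange and tipped the tray up on its front edge. It passed upright with the front edge about 21–25 mm in on the board, then fell over onto the board.

**Last checks:**
- **Position:** the middle of the tray is at board x of about 74 mm and y of about -24 mm, read from the flange extents.
- **Flatness:** the flange top is 13–14.6 mm above the bench. The fitted tilt was at most 0.3° on the flange and 0.6° on the stub tops.
- **Bystanders:** the beakers, the flask, the pipette filler and both dropper bottles showed at their starting places to within a few millimetres. The wash bottle matched in the top view. In the scene view its reported height differed because the gripper was partly in front of it.
- **Arm:** it was well clear of everything.

**What disagreed:**
- **Force near the end:** at about 109° of tip the fingertips pressed down on the stubs and the wrist read 31 N. I eased upward and the reading went back to zero.
- **Automatic rectangle fit:** in the last picture, stray white pixels spoiled this fit, so I used the extents and the image instead.

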